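# Push the carrier train home and bolt it in

### The arm

A 6-joint arm with a two-finger parallel gripper is mounted at the origin on a cart in front of the work surface, level with it; the furniture and walls round the work are solid. World frame = base frame: x ahead of the robot, y to its left, z up, the work surface at z = 0. Lengths are in m, angles in degrees, forces in N, time in s.
With the tool pointing down it reaches from about 0.4 to 0.825 m from the base axis. Payload 7 kg.
Tool frame: the origin (TCP) lies on the centre line of the jaws, within the pads' length; the fingertips stand 11 mm ahead of it and the grasp point (between the pads) lies 8 mm behind it; z points along the fingers, y is the direction in which the jaws open and shut (so a half turn about z gives the same grasp; the last joint's range is limited). The gripper opens to 88 mm and grips with 3 to 60 N. Pads are 19 mm wide; open, the fingers measure 130 mm over their backs; the gripper's body (78 mm by 193 mm) begins 47 mm behind the grasp point.
Start: joints at [-56.316, 20.546, 0.682, 0, -70.136, -16.507], TCP at [0.199, -0.645, 0.238] pointing down, gripper open.
Joint ranges: [-176.03, 176.03], [-82.01, 121.73], [-58.28, 71.71], [-173.87, 95.51], [-174.79, -0.11], [-173.66, 173.66]. Speed limits (degrees/s): [136.94, 136.94, 172.46, 180, 180, 180].

### API

Orientations are given as [roll, pitch, yaw] about the fixed x, y, z axes, in that order (R = Rz(yaw) Ry(pitch) Rx(roll)).
In Python, from plant import ctrl, cams, order gives the robot as it stands.
- The arm moves only by the tool jog_arm, never from a script. Its argument "motion" is a list of rows, each an object with "offset": the shift along the tool's x, y, z in mm, a list of three; "roll": the turn about the tool's z in rad; "hand": the finger opening in mm, from 0 to 87.6. A call has 1 to 20 rows; each row is the pose to reach, as a shift and turn from the pose commanded when the call began, along the tool's axes at that moment; what a row does not reach only later rows make up. A row lasts 1/12 s, in which the tool goes at most 41.7 mm and 7.16 degrees, less where a joint would pass 70% of its speed; a pose out of reach is approached as far as the arm can. A call with a gripper value outside its range is refused whole. The fingers move at their own pace and stop on an object; the grip force is fixed at half the most. Time passes only in rows, so rows that repeat a pose let the fingers close. It gives the time, the measured TCP pose, the force and the opening at its end, in the units of the state.
- ctrl.get_obs(): the state, without advancing time (a new reading comes with each control period).
- cams.snapshot(name): name is "scene" or "top" or "wrist"; returns a dict with "img" (384x512x3 uint8, red, green, blue), "K" (3x3 intrinsics, pixels), "D" ([k1, k2, p1, p2, k3] as OpenCV has them; the pictures are not rectified), "cam_to_world" (4x4, takes a point from camera to world coordinates); the wrist camera has in their place "T_tool_cam" (4x4, takes a point from camera to tool coordinates, whose origin is the TCP and whose axes are the flange's). Camera axes: x right, y down, z forward; pixel columns grow to the right and rows downward; lengths in m; the calibration is good to about 2 mm. A picture is of the moment at which its call begins: read the wrist's pose just before it. There is no depth.
- order.close_job(): hands the job in, once; it reports no verdict.
The state is a dict: "clock": time; "joint_pos": joint angles; "qvel": joint speeds; "tau": joint torques, N m; "tool_pos": TCP position; "orientation": TCP orientation; "force": force on the tool from outside, world axes, zero at the start; "moment": the same for the moment, N m; "opening": finger opening in m.
Only numpy, scipy, OpenCV 4.12 (cv2) and the standard library are available. Lean on these libraries where they do the work, as an engineer would, in place of code of your own. Each camera call takes 0.05 s, during which the arm holds its last target. There are 200 camera calls.

### The job

Four vial carriers stand touching in a row in the rail: push the row from its rear, gently enough that it stays together, until it is fully home against the end stop. Then push the rail's bolt all the way in behind the last carrier so that it locks the row. Only push: do not lift or tip any carrier, and leave the other things on the table where they are.

Things in the scene. Friction and masses are not known exactly. Their poses are not given: they have to be found in the camera images.
- rail: Low aluminium rail fixed to the table, 310 x 56 mm. Origin on the table on its centre line; y runs along it to the end stop, x across it, z up. Floor 6 mm above the table; two walls 39 mm apart, 4 mm thick, tops at 16 mm. Ends: y = +125 mm stop face (block 54 mm high), y = -165 mm open. On its -x side, at y = -51 mm, the bolt's cradle (x -23 to -54 mm, top 25 mm above the table).
- stop_face (a point): Centre of the end stop's rubber face (rail y = +125 mm), 34 mm above the table; its axes are the rail's.
- carrier_1: Carrier nearest the end stop, first of four alike, nose to tail: white block, 36 wide (rail x) x 42 long (rail y) x 46 mm high, edges rounded 3 mm, 0.07 to 0.14 kg; its fixed vial cap (21 mm across) rises 11 mm above the block. Origin: centre of the underside (on the rail floor, 6 mm above the table); axes as the rail's. Home: centre at rail y = 104 mm.
- carrier_2: Second carrier from the end stop, same as carrier_1; home at rail y = 62 mm.
- carrier_3: Third carrier from the end stop, same as carrier_1; home at rail y = 20 mm.
- carrier_4: Last carrier, at the rear of the row, same as carrier_1; home at rail y = -22 mm, so that its rear face is at y = -43 mm, 3 mm past the bolt. Its rear face is free to push: best in the middle of the rail, 34 to 48 mm above the table. Sliding the whole row takes about 2 to 6 N.
- bolt (a joint): Sliding bolt: steel bar 10 x 10 mm, 17 to 27 mm above the table, at rail y = -51 mm; slides to rail +x over the wall, behind the last carrier. 0 = fully out, rail clear; 0.020 m = fully in, at its own stop. Friction about 1.5 N, no spring; stays where it is left. A carrier in its way blocks it.
- bolt_knob (a point): Middle of the outer face (looking to rail -x, the robot's side) of the bolt's upright black tab: 24 mm wide along the rail, 10 mm thick, 25 to 51 mm above the table. The point is 40 mm above the table, at rail x = -52.5 mm, y = -51 mm when the bolt is fully out, and moves with it. Its axes are the rail's.
- bottle_near: Bystander: loose dropper bottle, 24 mm across, 68 mm high, on the table on the robot's side of the rail, 100 to 155 mm beyond the bolt toward the end stop. Origin: centre of its underside.
- bottle_far: Bystander: same kind of dropper bottle, on the table behind the rail. Origin: centre of its underside.
- dish: Bystander: loose petri dish, 63 mm across, 16 mm high, on the table at the right. Origin: centre of its underside.
- timer: Bystander: loose lab timer, 66 by 66 by 19 mm, on the table at the right. Origin: centre of its underside.
- tweezers: Bystander: loose steel forceps lying on the table at the left, 126 by 20 by 8 mm. Origin: centre of the underside.
There are look-alikes about, which are no part of the job. What is shaped like the carrier_4 but orange is not meant. What is shaped like the carrier_1 but green is not meant.

How it is judged:
By the outcome, as a careful person would: the job done as asked, in the order asked, and still so for the second after the job is handed in, with the robot touching nothing.
It also fails if it takes over 45 s, if anything falls off the work surface, if the arm or the gripper's body presses on something with over 40 N, if the wrist force passes 120 N, or if a joint passes its speed limit or range.

## Working session

There is one attempt and no reset: what is moved stays moved. The work goes in short steps, Python scripts to look and compute and a tool call to move; the robot and the scene stay as the last step left them, time stands still between calls to the robot, and variables do not carry over. Pictures are saved under pics/ and viewed, about 8 in all and at most 12, crops included, and the job is handed in when it is done.

Besides the shell and the picture viewer there is one more tool, called after "Call:" by a JSON object that holds its "method" and its "body", one argument or row to a line. jog_arm: Moves the arm, as the interface text tells. Its arguments: {"type":"object","properties":{"motion":{"type":"array"}},"required":["motion"]}

```bash
ls; mkdir -p pics
python3 - <<'E'
from plant import ctrl,cams
import cv2,pickle
o=ctrl.get_obs();print(o)
d={}
for n in("scene","top"):
    s=cams.snapshot(n);d[n]=s;print(n,s["K"].tolist(),s["D"],s["cam_to_world"].tolist())
    cv2.imwrite(f"pics/{n}0.png",cv2.resize(s["img"][:,:,::-1],(800,600),interpolation=cv2.INTER_CUBIC))
pickle.dump(d,open("s0.pkl","wb"))
E
```

```text
pics
{'clock': 0.0, 'joint_pos': array([-5.63169612e+01,  2.05904533e+01,  6.33352020e-01, -1.88367099e-02,
       -7.01370086e+01, -1.65066721e+01]), 'qvel': array([-0.03557635, -0.03756453, -0.05285944,  0.08656843, -0.07954451,
       -0.05658751]), 'tau': array([-5.91532680e-04, -5.82718420e+01,  2.93066293e+01,  6.99752122e+00,
        6.91661640e-03, -1.28777151e-04]), 'tool_pos': array([ 0.19915819, -0.64444806,  0.2366346 ]), 'orientation': array([ 1.79904737e+02, -9.76360028e-03, -1.62830040e+02]), 'force': array([ 0.17600724, -0.36471305, -0.25343992]), 'moment': array([0.02602596, 0.00072914, 0.00613163]), 'opening': 0.08770417192597278}
scene [[353.9082610319237, 0.0, 252.48777631754945], [0.0, 353.9082610319237, 190.9591104518814], [0.0, 0.0, 1.0]] [-0.03668684  0.          0.          0.          0.        ] [[-0.6943518403767901, -0.38882746614458796, 0.6055482832416781, -0.12159577372756668], [-0.7192354082410795, 0.34689583598144924, -0.6019665327167443, 0.5897992637197274], [0.02399894367784145, -0.85350833654412, -0.5205262434806116, 0.612934114638878], [0.0, 0.0, 0.0, 1.0]]
top [[482.9803290262102, 0.0, 254.72904122182555], [0.0, 482.9803290262102, 195.3854065060057], [0.0, 0.0, 1.0]] [0.01737341 0.         0.         0.         0.        ] [[-0.03476776548869975, -0.9785422941846394, 0.20309155810812446, 0.16552358959015875], [-0.9993880958931434, 0.03481997632851818, -0.003317082386503196, -0.02894029279561967], [-0.0038257378373584465, -0.20308261309217082, -0.9791541329074067, 1.5485007042711634], [0.0, 0.0, 0.0, 1.0]]
```

View pics/scene0.png

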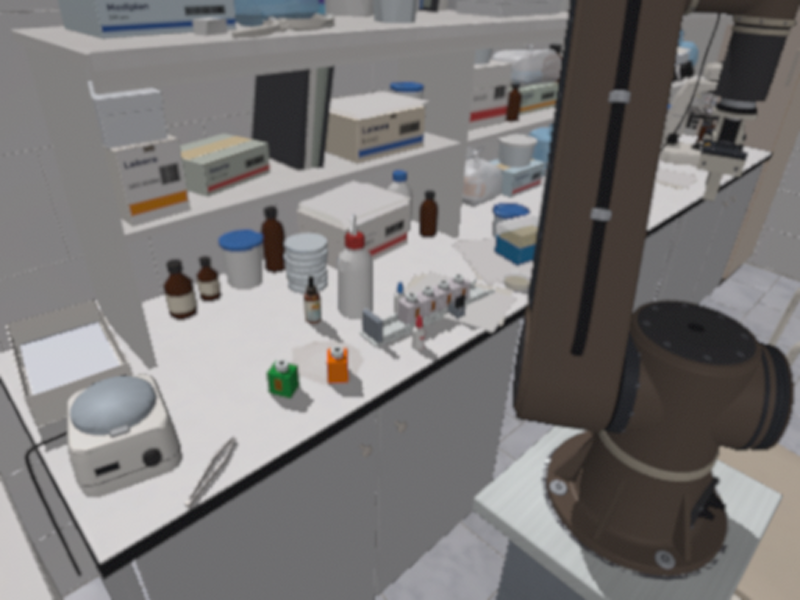

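View pics/top0.png

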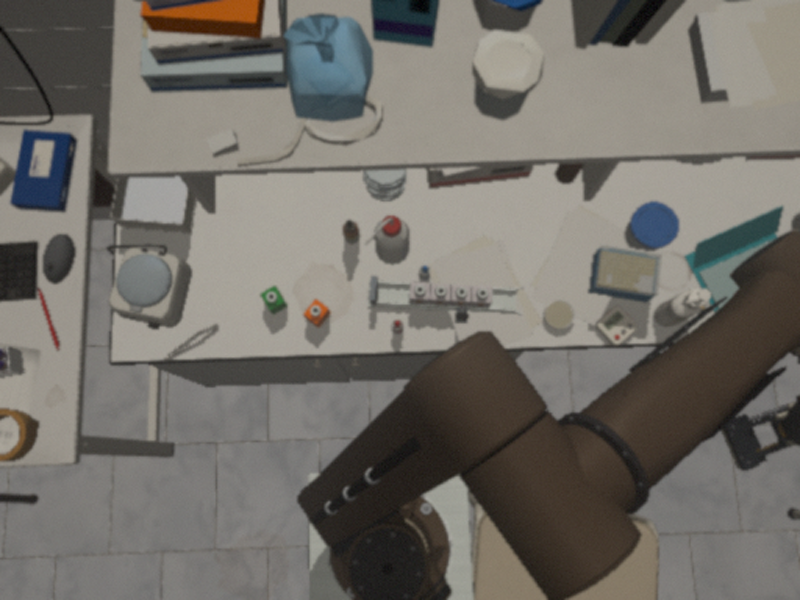

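The top view shows the row of white carriers (410–492, 292), the end stop at the left (374, 290), and the bolt tab at (461, 316). The orange (317, 312) and green (273, 299) look-alikes stand apart to the left and aren't in the rail. Next I'll enlarge the rail.

Run:
```python
import cv2,pickle
d=pickle.load(open("s0.pkl","rb"))
im=d["top"]["img"][160:230,228:348,::-1]
im=cv2.resize(im,None,fx=6.6,fy=6.6,interpolation=cv2.INTER_CUBIC)
for i in range(0,120,10):
    cv2.line(im,(int(i*6.6),0),(int(i*6.6),8),(0,0,255),1);cv2.putText(im,str(228+i),(int(i*6.6),20),0,.4,(0,0,255))
for i in range(0,70,10):
    cv2.line(im,(0,int(i*6.6)),(8,int(i*6.6)),(0,0,255),1);cv2.putText(im,str(160+i),(10,int(i*6.6)+4),0,.4,(0,0,255))
cv2.imwrite("pics/topc.png",im)
```

```text
(no output)
```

View pics/topc.png

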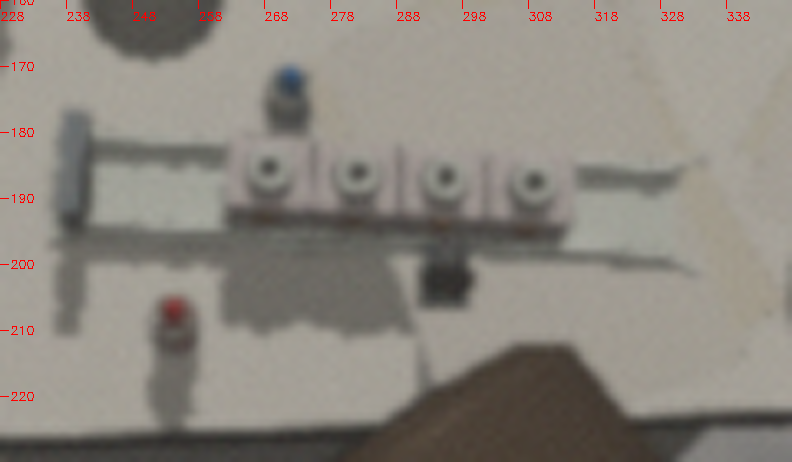

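```bash
cat > h.py <<'E'
import numpy as np,cv2
def ray(s,px,z,T=None):
    T=s["cam_to_world"] if T is None else T
    n=cv2.undistortPoints(np.array(px,float).reshape(-1,1,2),s["K"],s["D"])[:,0]
    d=np.c_[n,np.ones(len(n))]@T[:3,:3].T; o=T[:3,3]
    return o+d*((np.array(z)-o[2])/d[:,2])[:,None]
E
python3 - <<'E'
import pickle,numpy as np
from h import *
d=pickle.load(open("s0.pkl","rb"))["top"]
P=np.array([(269,168),(358,172),(447,177),(535,182),(90,112),(86,225),(446,268),(445,250),(680,178),(683,268),(174,310),(290,75)])/6.6+[228,160]
print((ray(d,P,[.063]*4+[.054]*2+[.051]*2+[.016]*2+[.068]*2)*1000).round(1))
E
```

```text
[[ 504.   -79.3   63. ]
 [ 500.6 -121.7   63. ]
 [ 496.6 -164.    63. ]
 [ 492.7 -205.9   63. ]
 [ 536.9    5.6   54. ]
 [ 481.2    9.1   54. ]
 [ 454.7 -162.3   51. ]
 [ 463.5 -162.3   51. ]
 [ 502.5 -282.8   16. ]
 [ 457.4 -281.3   16. ]
 [ 435.8  -31.5   68. ]
 [ 548.2  -91.    68. ]]
```

Call:
{"method": "jog_arm", "body": {
  "motion": [
    {"offset": [-10,7,0],"roll": 0.01,"hand": 0},
    {"offset": [-30,21,0],"roll": 0.03,"hand": 0},
    {"offset": [-60,42,0],"roll": 0.06,"hand": 0},
    {"offset": [-90,63,0],"roll": 0.09,"hand": 0},
    {"offset": [-120,84,0],"roll": 0.12,"hand": 0},
    {"offset": [-150,105,0],"roll": 0.15,"hand": 0},
    {"offset": [-180,126,0],"roll": 0.18,"hand": 0},
    {"offset": [-210,147,0],"roll": 0.21,"hand": 0},
    {"offset": [-240,168,10],"roll": 0.24,"hand": 0},
    {"offset": [-270,190,25],"roll": 0.27,"hand": 0},
    {"offset": [-300,211,40],"roll": 0.3,"hand": 0},
    {"offset": [-330,232,55],"roll": 0.33,"hand": 0},
    {"offset": [-360,253,70],"roll": 0.36,"hand": 0},
    {"offset": [-377,265,80],"roll": 0.38,"hand": 0},
    {"offset": [-384,270,87],"roll": 0.389,"hand": 0},
    {"offset": [-384,270,87],"roll": 0.389,"hand": 0},
    {"offset": [-384,270,87],"roll": 0.389,"hand": 0}
  ]
}}

```text
clock: 1.52
tool_pos: [0.4861, -0.2734, 0.1501]
orientation: [180.0, -0.1, 175.0]
force: [0.2, 0.5, -0.1]
opening: 0.0005
```

Run:
```python
from plant import ctrl,cams
import cv2,pickle
o=ctrl.get_obs();print(o['clock'],o['tool_pos'],o['orientation'],o['force'],o['opening'])
s=cams.snapshot("wrist");t=cams.snapshot("top");pickle.dump((o,s,t),open("s1.pkl","wb"));print(s["T_tool_cam"].round(3).tolist())
cv2.imwrite("pics/w1.png",cv2.resize(s["img"][:,:,::-1],(800,600),interpolation=cv2.INTER_CUBIC))
```

```text
1.5167 [ 0.48613504 -0.27342412  0.1501392 ] [ 1.79999601e+02 -8.24382799e-02  1.74970188e+02] [ 0.20967857  0.46761177 -0.09212997] 0.0004962315031162326
[[0.0, -0.966, -0.259, 0.07], [1.0, 0.0, -0.001, 0.001], [0.001, -0.259, 0.966, -0.148], [0.0, 0.0, 0.0, 1.0]]
```

View pics/w1.png

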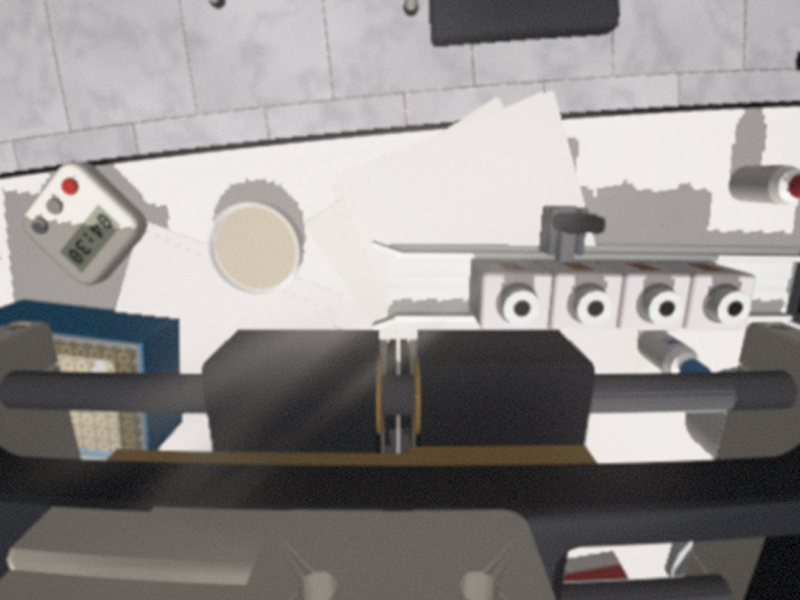

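Run:
```python
import pickle,numpy as np,cv2
from h import *
from scipy.spatial.transform import Rotation as R
o,s,t=pickle.load(open("s1.pkl","rb"))
T=np.eye(4);T[:3,:3]=R.from_euler('xyz',o['orientation'],degrees=True).as_matrix();T[:3,3]=o['tool_pos']
W=T@s["T_tool_cam"]
P=np.array([(521,306),(594,308),(664,306),(733,307),(545,210),(605,225),(575,218),(378,247),(378,322),(700,250)])/1.5625
w=ray(s,P,[.063]*4+[.051]*3+[.016]*3)*1000 if 0 else ray(s,P,[.063]*4+[.051]*3+[.016]*3,W)*1000
print(w.round(1))
a=np.deg2rad(-5.1)
Rm=np.array([[np.cos(a),np.sin(a)],[-np.sin(a),np.cos(a)]])
print(((w[:,:2]-[500.5,-117.5])@Rm.T).round(1))
C=np.linalg.inv(s["T_tool_cam"])
q=np.array([[x,y,z] for z in(.011,-.008,-.04) for x in(-.0095,.0095) for y in(-.021,.021)])
p,_=cv2.projectPoints(q,cv2.Rodrigues(C[:3,:3])[0],C[:3,3],s["K"],s["D"])
print(np.c_[q*1000,(p[:,0]*1.5625)].round(0))
```

```text
[[ 491.6 -203.8   63. ]
 [ 496.5 -162.    63. ]
 [ 499.  -120.8   63. ]
 [ 503.5  -78.1   63. ]
 [ 440.4 -186.1   51. ]
 [ 451.6 -151.5   51. ]
 [ 446.3 -169.    51. ]
 [ 458.5 -283.4   16. ]
 [ 509.4 -288.4   16. ]
 [ 478.3  -68.8   16. ]]
[[  -1.2  -86.8]
 [  -0.   -44.7]
 [  -1.2   -3.4]
 [  -0.5   39.5]
 [ -53.7  -73.6]
 [ -45.7  -38.2]
 [ -49.4  -56.1]
 [ -27.1 -168.9]
 [  24.1 -169.4]
 [ -26.4   46.5]]
[[-10. -21.  11. 344. 384.]
 [-10.  21.  11. 449. 385.]
 [ 10. -21.  11. 342. 340.]
 [ 10.  21.  11. 451. 340.]
 [-10. -21.  -8. 338. 409.]
 [-10.  21.  -8. 455. 409.]
 [ 10. -21.  -8. 335. 360.]
 [ 10.  21.  -8. 457. 360.]
 [-10. -21. -40. 323. 465.]
 [-10.  21. -40. 469. 465.]
 [ 10. -21. -40. 320. 406.]
 [ 10.  21. -40. 472. 406.]]
```

Call:
{"method": "jog_arm", "body": {
  "motion": [
    {"offset": [0,0,20],"roll": 0,"hand": 0},
    {"offset": [0,0,45],"roll": 0,"hand": 0},
    {"offset": [0,0,70],"roll": 0,"hand": 0},
    {"offset": [0,0,90],"roll": 0,"hand": 0},
    {"offset": [0,0,100],"roll": 0,"hand": 0},
    {"offset": [0,0,104],"roll": 0,"hand": 0},
    {"offset": [0,2,104],"roll": 0,"hand": 0},
    {"offset": [0,5,104],"roll": 0,"hand": 0},
    {"offset": [0,8,104],"roll": 0,"hand": 0},
    {"offset": [0,11,104],"roll": 0,"hand": 0},
    {"offset": [0,14,104],"roll": 0,"hand": 0},
    {"offset": [0,16,104],"roll": 0,"hand": 0},
    {"offset": [0,16,104],"roll": 0,"hand": 0},
    {"offset": [0,16,104],"roll": 0,"hand": 0}
  ]
}}

```text
clock: 2.78
tool_pos: [0.4881, -0.2574, 0.0468]
orientation: [-180.0, 0.0, 174.9]
force: [-0.2, 0.3, -0.1]
opening: 0.0002
```

Run:
```python
from plant import ctrl,cams
import cv2,pickle
o=ctrl.get_obs();print(o['clock'],o['tool_pos'],o['orientation'],o['force'],o['opening'])
s=cams.snapshot("wrist");pickle.dump((o,s),open("s2.pkl","wb"))
cv2.imwrite("pics/w2.png",cv2.resize(s["img"][:,:,::-1],(800,600),interpolation=cv2.INTER_CUBIC))
```

```text
2.7833 [ 0.48806596 -0.25735828  0.046805  ] [-1.79996728e+02  1.94533785e-02  1.74920966e+02] [-0.22281792  0.25341002 -0.0723109 ] 0.00023321713284253637
```

View pics/w2.png

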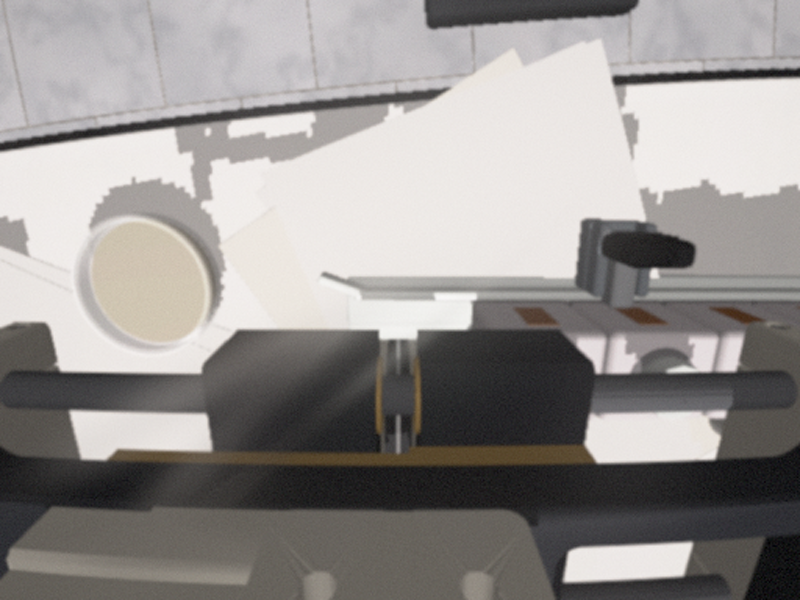

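Call:
{"method": "jog_arm", "body": {
  "motion": [
    {"offset": [0,2,0],"roll": 0,"hand": 0},
    {"offset": [0,5,0],"roll": 0,"hand": 0},
    {"offset": [0,8,0],"roll": 0,"hand": 0},
    {"offset": [0,11,0],"roll": 0,"hand": 0},
    {"offset": [0,13,0],"roll": 0,"hand": 0},
    {"offset": [0,14,0],"roll": 0,"hand": 0},
    {"offset": [0,15,0],"roll": 0,"hand": 0},
    {"offset": [0,16,0],"roll": 0,"hand": 0},
    {"offset": [0,17,0],"roll": 0,"hand": 0},
    {"offset": [0,18,0],"roll": 0,"hand": 0},
    {"offset": [0,19,0],"roll": 0,"hand": 0},
    {"offset": [0,20,0],"roll": 0,"hand": 0},
    {"offset": [0,21,0],"roll": 0,"hand": 0},
    {"offset": [0,22,0],"roll": 0,"hand": 0},
    {"offset": [0,23,0],"roll": 0,"hand": 0},
    {"offset": [0,24,0],"roll": 0,"hand": 0}
  ]
}}

```text
clock: 4.17
tool_pos: [0.49, -0.2336, 0.0466]
orientation: [-180.0, -0.0, 174.9]
force: [-0.7, -3.4, 0.2]
opening: 0.0
```

Call:
{"method": "jog_arm", "body": {
  "motion": [
    {"offset": [0,1,0],"roll": 0,"hand": 0},
    {"offset": [0,2,0],"roll": 0,"hand": 0},
    {"offset": [0,3,0],"roll": 0,"hand": 0},
    {"offset": [0,4,0],"roll": 0,"hand": 0},
    {"offset": [0,5,0],"roll": 0,"hand": 0},
    {"offset": [0,6,0],"roll": 0,"hand": 0},
    {"offset": [0,7.5,0],"roll": 0,"hand": 0},
    {"offset": [0,9,0],"roll": 0,"hand": 0},
    {"offset": [0,10.5,0],"roll": 0,"hand": 0},
    {"offset": [0,12,0],"roll": 0,"hand": 0},
    {"offset": [0,13.5,0],"roll": 0,"hand": 0},
    {"offset": [0,15,0],"roll": 0,"hand": 0},
    {"offset": [0,16.5,0],"roll": 0,"hand": 0},
    {"offset": [0,18,0],"roll": 0,"hand": 0},
    {"offset": [0,19.5,0],"roll": 0,"hand": 0},
    {"offset": [0,21,0],"roll": 0,"hand": 0},
    {"offset": [0,22.5,0],"roll": 0,"hand": 0},
    {"offset": [0,24,0],"roll": 0,"hand": 0},
    {"offset": [0,25,0],"roll": 0,"hand": 0},
    {"offset": [0,26,0],"roll": 0,"hand": 0}
  ]
}}

```text
clock: 5.83
tool_pos: [0.4923, -0.2076, 0.0465]
orientation: [-180.0, -0.0, 174.9]
force: [0.4, -3.4, 0.3]
opening: 0.0005
```

Run:
```python
from plant import ctrl,cams
import cv2,pickle
o=ctrl.get_obs();print(o['clock'],o['tool_pos'],o['force'])
s=cams.snapshot("wrist");t=cams.snapshot("top")
pickle.dump((o,s,t),open("s3.pkl","wb"))
im=t["img"][160:230,228:348,::-1]
a=cv2.resize(im,None,fx=6.6,fy=6.6,interpolation=cv2.INTER_CUBIC)[:, :790]
b=cv2.resize(s["img"][140:280,:,::-1],(790,216),interpolation=cv2.INTER_CUBIC)[:130]
cv2.imwrite("pics/c3.png",cv2.vconcat([a,b]))
```

```text
5.8333 [ 0.49232896 -0.20763824  0.04654889] [ 0.39266635 -3.40581856  0.30590492]
```

View pics/c3.png

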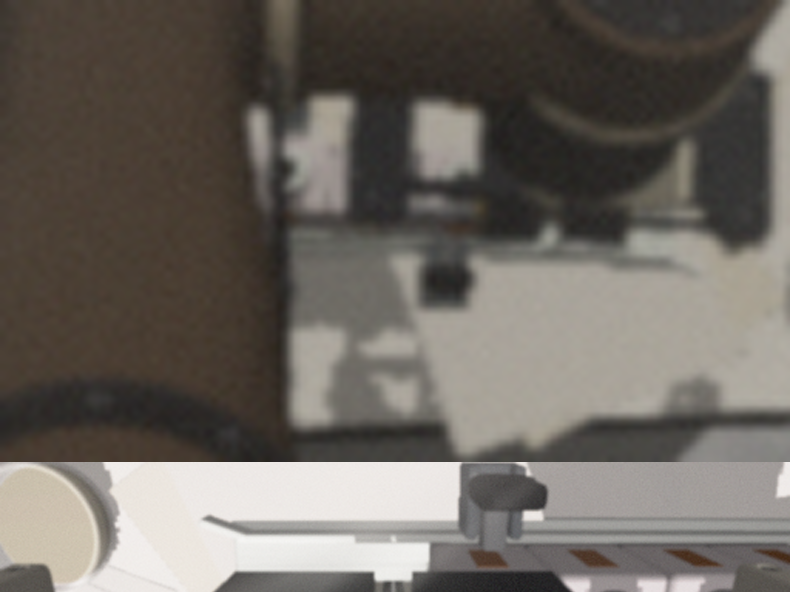

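Call:
{"method": "jog_arm", "body": {
  "motion": [
    {"offset": [0,1,0],"roll": 0,"hand": 0},
    {"offset": [0,2,0],"roll": 0,"hand": 0},
    {"offset": [0,3,0],"roll": 0,"hand": 0},
    {"offset": [0,4,0],"roll": 0,"hand": 0},
    {"offset": [0,5,0],"roll": 0,"hand": 0},
    {"offset": [0,6,0],"roll": 0,"hand": 0},
    {"offset": [0,7.5,0],"roll": 0,"hand": 0},
    {"offset": [0,9,0],"roll": 0,"hand": 0},
    {"offset": [0,10.5,0],"roll": 0,"hand": 0},
    {"offset": [0,12,0],"roll": 0,"hand": 0},
    {"offset": [0,13.5,0],"roll": 0,"hand": 0},
    {"offset": [0,15,0],"roll": 0,"hand": 0},
    {"offset": [0,16.5,0],"roll": 0,"hand": 0},
    {"offset": [0,18,0],"roll": 0,"hand": 0},
    {"offset": [0,19.5,0],"roll": 0,"hand": 0},
    {"offset": [0,21,0],"roll": 0,"hand": 0},
    {"offset": [0,22.5,0],"roll": 0,"hand": 0},
    {"offset": [0,24,0],"roll": 0,"hand": 0},
    {"offset": [0,25,0],"roll": 0,"hand": 0},
    {"offset": [0,26,0],"roll": 0,"hand": 0}
  ]
}}

```text
clock: 7.6
tool_pos: [0.4946, -0.1817, 0.0465]
orientation: [180.0, -0.0, 174.9]
force: [-0.4, -2.4, -0.2]
opening: 0.0007
```

Call:
{"method": "jog_arm", "body": {
  "motion": [
    {"offset": [0,1,0],"roll": 0,"hand": 0},
    {"offset": [0,2,0],"roll": 0,"hand": 0},
    {"offset": [0,3,0],"roll": 0,"hand": 0},
    {"offset": [0,4,0],"roll": 0,"hand": 0}
  ]
}}

```text
clock: 7.93
tool_pos: [0.495, -0.1778, 0.0465]
orientation: [180.0, -0.0, 174.9]
force: [0.1, -3.0, 0.8]
opening: 0.0007
```

Call:
{"method": "jog_arm", "body": {
  "motion": [
    {"offset": [0,1,0],"roll": 0,"hand": 0},
    {"offset": [0,2,0],"roll": 0,"hand": 0},
    {"offset": [0,3,0],"roll": 0,"hand": 0}
  ]
}}

```text
clock: 8.18
tool_pos: [0.4952, -0.1749, 0.0466]
orientation: [-180.0, -0.0, 174.9]
force: [-1.4, -11.1, 0.4]
opening: 0.0
```

Call:
{"method": "jog_arm", "body": {
  "motion": [
    {"offset": [0,1,0],"roll": 0,"hand": 0},
    {"offset": [0,2,0],"roll": 0,"hand": 0}
  ]
}}

```text
clock: 8.35
tool_pos: [0.4949, -0.1747, 0.0468]
orientation: [-179.9, -0.1, 174.9]
force: [-0.5, -23.5, 0.9]
opening: 0.0005
```

Call:
{"method": "jog_arm", "body": {
  "motion": [
    {"offset": [0,1,0],"roll": 0,"hand": 0},
    {"offset": [0,2,0],"roll": 0,"hand": 0}
  ]
}}

```text
clock: 8.52
tool_pos: [0.4947, -0.1744, 0.047]
orientation: [-179.7, -0.1, 174.9]
force: [-1.7, -36.7, 0.8]
opening: 0.0003
```

Call:
{"method": "jog_arm", "body": {
  "motion": [
    {"offset": [0,-3,0],"roll": 0,"hand": 0},
    {"offset": [0,-6,0],"roll": 0,"hand": 0},
    {"offset": [0,-10,0],"roll": 0,"hand": 0},
    {"offset": [0,-18,0],"roll": 0,"hand": 0},
    {"offset": [0,-30,0],"roll": 0,"hand": 0},
    {"offset": [0,-42,0],"roll": 0,"hand": 0},
    {"offset": [0,-50,-5],"roll": 0,"hand": 0},
    {"offset": [0,-55,-25],"roll": 0,"hand": 0},
    {"offset": [10,-55,-50],"roll": 0,"hand": 0},
    {"offset": [35,-55,-70],"roll": 0,"hand": 0},
    {"offset": [60,-50,-75],"roll": 0,"hand": 0},
    {"offset": [80,-45,-75],"roll": 0,"hand": 0},
    {"offset": [90,-40,-75],"roll": 0,"hand": 0},
    {"offset": [90,-40,-75],"roll": 0,"hand": 0},
    {"offset": [90,-40,-75],"roll": 0,"hand": 0}
  ]
}}

```text
clock: 9.77
tool_pos: [0.4029, -0.203, 0.1221]
orientation: [-180.0, 0.1, 174.9]
force: [0.5, 0.2, 0.3]
opening: 0.0004
```

Run:
```python
from plant import ctrl,cams
import cv2,pickle
o=ctrl.get_obs();print(o['clock'],o['tool_pos'],o['orientation'],o['force'])
s=cams.snapshot("wrist");t=cams.snapshot("top");u=cams.snapshot("scene")
pickle.dump((o,s,t,u),open("s4.pkl","wb"))
a=cv2.resize(s["img"][:,:,::-1],(520,390),interpolation=cv2.INTER_CUBIC)
b=cv2.resize(u["img"][150:230,220:320,::-1],(280,224),interpolation=cv2.INTER_CUBIC)
c=cv2.resize(t["img"][160:230,228:348,::-1],(280,163),interpolation=cv2.INTER_CUBIC)
b=cv2.copyMakeBorder(cv2.vconcat([b,c]),0,3,0,0,cv2.BORDER_CONSTANT)
cv2.imwrite("pics/c4.png",cv2.hconcat([a,b]))
```

```text
9.7667 [ 0.4028587  -0.20301671  0.12213929] [-1.79991917e+02  7.45333150e-02  1.74910072e+02] [0.45052384 0.2331309  0.323336  ]
```

View pics/c4.png

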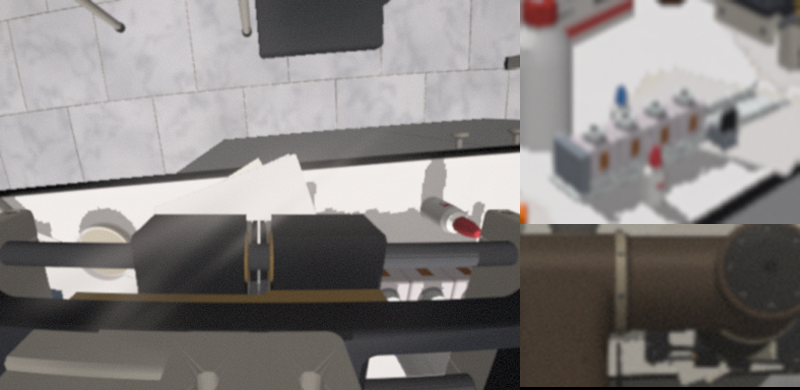

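Call:
{"method": "jog_arm", "body": {
  "motion": [
    {"offset": [0,15,0],"roll": 0,"hand": 0},
    {"offset": [0,35,10],"roll": 0,"hand": 0},
    {"offset": [0,41,30],"roll": 0,"hand": 0},
    {"offset": [0,41,50],"roll": 0,"hand": 0},
    {"offset": [0,41,68],"roll": 0,"hand": 0},
    {"offset": [0,41,77],"roll": 0,"hand": 0},
    {"offset": [-3,41,77],"roll": 0,"hand": 0},
    {"offset": [-7,41,77],"roll": 0,"hand": 0},
    {"offset": [-11,41,77],"roll": 0,"hand": 0},
    {"offset": [-15,41,77],"roll": 0,"hand": 0},
    {"offset": [-18,41,77],"roll": 0,"hand": 0},
    {"offset": [-20,41,77],"roll": 0,"hand": 0},
    {"offset": [-22,41,77],"roll": 0,"hand": 0},
    {"offset": [-24,41,77],"roll": 0,"hand": 0},
    {"offset": [-26,41,77],"roll": 0,"hand": 0},
    {"offset": [-28,41,77],"roll": 0,"hand": 0},
    {"offset": [-30,41,77],"roll": 0,"hand": 0},
    {"offset": [-32,41,77],"roll": 0,"hand": 0}
  ]
}}

```text
clock: 11.42
tool_pos: [0.4376, -0.1648, 0.0445]
orientation: [-180.0, -0.1, 174.9]
force: [-1.9, 0.7, 1.5]
opening: 0.0006
```

Call:
{"method": "jog_arm", "body": {
  "motion": [
    {"offset": [-1,0,0],"roll": 0,"hand": 0},
    {"offset": [-2,0,0],"roll": 0,"hand": 0},
    {"offset": [-3,0,0],"roll": 0,"hand": 0},
    {"offset": [-4,0,0],"roll": 0,"hand": 0}
  ]
}}

```text
clock: 11.75
tool_pos: [0.4417, -0.1652, 0.0445]
orientation: [-180.0, -0.0, 174.9]
force: [-1.4, -0.7, 0.8]
opening: 0.0006
```

Call:
{"method": "jog_arm", "body": {
  "motion": [
    {"offset": [-1,0,0],"roll": 0,"hand": 0},
    {"offset": [-2,0,0],"roll": 0,"hand": 0},
    {"offset": [-3,0,0],"roll": 0,"hand": 0},
    {"offset": [-4,0,0],"roll": 0,"hand": 0},
    {"offset": [-5,0,0],"roll": 0,"hand": 0},
    {"offset": [-6,0,0],"roll": 0,"hand": 0},
    {"offset": [-7,0,0],"roll": 0,"hand": 0},
    {"offset": [-8,0,0],"roll": 0,"hand": 0}
  ]
}}

```text
clock: 12.42
tool_pos: [0.4499, -0.1659, 0.0445]
orientation: [-180.0, -0.0, 174.9]
force: [-2.2, -0.1, -1.2]
opening: 0.0004
```

Call:
{"method": "jog_arm", "body": {
  "motion": [
    {"offset": [-1,0,0],"roll": 0,"hand": 0},
    {"offset": [-2,0,0],"roll": 0,"hand": 0},
    {"offset": [-3,0,0],"roll": 0,"hand": 0}
  ]
}}

```text
clock: 12.67
tool_pos: [0.4529, -0.1661, 0.0445]
orientation: [-180.0, -0.0, 174.9]
force: [-1.4, -0.4, 0.0]
opening: 0.0001
```

Call:
{"method": "jog_arm", "body": {
  "motion": [
    {"offset": [-1,0,0],"roll": 0,"hand": 0},
    {"offset": [-2,0,0],"roll": 0,"hand": 0}
  ]
}}

```text
clock: 12.83
tool_pos: [0.453, -0.1662, 0.0443]
orientation: [-180.0, -0.2, 174.9]
force: [-9.3, 1.8, 7.4]
opening: 0.0007
```

Call:
{"method": "jog_arm", "body": {
  "motion": [
    {"offset": [-1,0,0],"roll": 0,"hand": 0},
    {"offset": [-1,0,0],"roll": 0,"hand": 0}
  ]
}}

```text
clock: 13.0
tool_pos: [0.453, -0.1663, 0.0441]
orientation: [-180.0, -0.3, 174.8]
force: [-9.9, 3.1, 7.1]
opening: 0.0007
```

Call:
{"method": "jog_arm", "body": {
  "motion": [
    {"offset": [2,0,0],"roll": 0,"hand": 0},
    {"offset": [6,0,0],"roll": 0,"hand": 0},
    {"offset": [12,0,0],"roll": 0,"hand": 0},
    {"offset": [20,0,-5],"roll": 0,"hand": 0},
    {"offset": [25,-5,-25],"roll": 0,"hand": 0},
    {"offset": [25,-20,-50],"roll": 0,"hand": 0},
    {"offset": [15,-50,-80],"roll": 0,"hand": 0},
    {"offset": [0,-80,-100],"roll": 0,"hand": 0},
    {"offset": [-20,-100,-110],"roll": 0,"hand": 0},
    {"offset": [-35,-105,-110],"roll": 0,"hand": 0},
    {"offset": [-40,-105,-110],"roll": 0,"hand": 0},
    {"offset": [-40,-105,-110],"roll": 0,"hand": 0}
  ]
}}

```text
clock: 14.0
tool_pos: [0.4867, -0.2747, 0.1545]
orientation: [180.0, 0.0, 174.8]
force: [-0.5, 0.1, -0.0]
opening: 0.0006
```

Run:
```python
from plant import ctrl,cams
import cv2,pickle
o=ctrl.get_obs();print(o['clock'],o['tool_pos'],o['orientation'],o['force'])
s=cams.snapshot("wrist");u=cams.snapshot("scene")
pickle.dump((o,s,u),open("s5.pkl","wb"))
a=cv2.resize(s["img"][80:280,192:,::-1],(800,500),interpolation=cv2.INTER_CUBIC)
b=cv2.resize(u["img"][150:230,220:320,::-1],(300,240),interpolation=cv2.INTER_CUBIC)
a[:240,:300]=b
cv2.imwrite("pics/c5.png",a)
```

```text
14.0 [ 0.48665516 -0.27465053  0.15449753] [1.79992531e+02 1.52337980e-02 1.74836733e+02] [-0.52334475  0.12478845 -0.00429178]
```

View pics/c5.png

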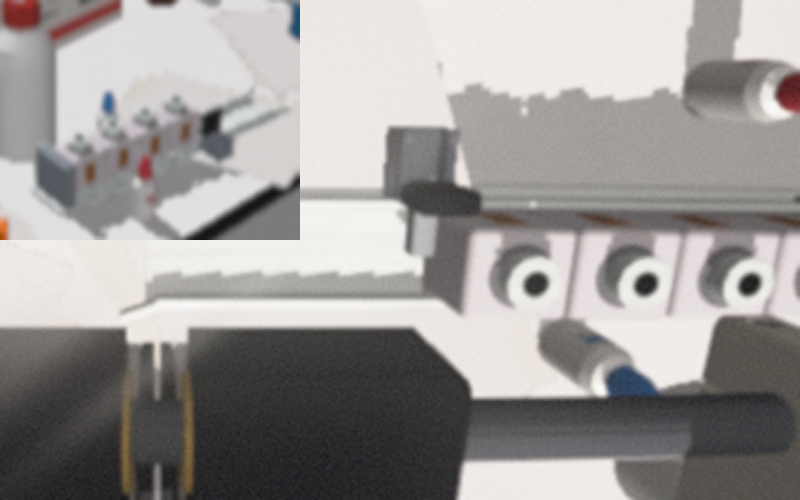

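Run:
```python
import pickle,numpy as np
from h import *
from scipy.spatial.transform import Rotation as R
def W(o,s):
    T=np.eye(4);T[:3,:3]=R.from_euler('xyz',o['orientation'],degrees=True).as_matrix();T[:3,3]=o['tool_pos'];return T@s["T_tool_cam"]
o,s,_=pickle.load(open("s1.pkl","rb"));a=ray(s,[(368,140)],[.051],W(o,s))
o,s,_=pickle.load(open("s5.pkl","rb"));b=ray(s,np.array([(440,197),(535,284),(640,284),(747,285)])/2.5+[192,80],[.051]+[.063]*3,W(o,s))
print(a*1000,b*1000)
```

```text
[[ 446.69351144 -168.96199016   51.        ]] [[ 465.27290092 -168.26261627   51.        ]
 [ 497.79758134 -137.42068534   63.        ]
 [ 501.48883543  -97.18366977   63.        ]
 [ 505.86675378  -53.9699766    63.        ]]
```

```bash
python3 -c "
from plant import order
print(order.close_job())"
```

```text
the job is handed in; nothing more can be done
None
```

I pushed the row home against the end stop, pushed the bolt in behind the last carrier, and handed the job in at about 14 s with the arm clear.

- **Row:** It slid at about 3 N. At the stop the reading rose to 11 N, then 24 N and finally 37 N while the tool moved only 0.5 mm more. That last reading is harder than I meant to push, and close to the 40 N limit.
- **Bolt:** It slid at 1.5–2 N and then stopped solidly at about 10 N. The pictures put its travel at 18.6 mm (±2 mm), against the full 20 mm, so I take it as fully in.
- **Last pictures:** The carriers are upright and touching, with caps about 42 mm apart. The bolt tip is behind the last carrier, and both bottles are standing where they were. I did not check the dish, timer and tweezers in the final pictures; no move took the arm down near them.
- **What disagreed:** The top and wrist cameras differed by 2–5 mm on where the rail is. I therefore judged "home" and "fully in" by force.

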